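# Set a cheese mould under the geared press and wind its foot down to load

## Task

Push the drip tray with the packed cheese mould fully home under the press, against its back stop. Then wind the crank clockwise until the foot has come down on the blue follower in the mould and the crank has clearly grown heavy, about twice as heavy as when it ran free; stop there without forcing the gears, and let go so that the mould stays under load. Leave the jar, funnel, soap dish and scraper where they stand.

Things in the scene. Friction and masses are not known exactly. Their poses are not given: they have to be found in the camera images.
- press: Cheese press fixed on the sill. Origin on the sill straight below the ram; x from its open front to the back stop, y left, z up. White board, top 20 mm up, x -185 to +90 mm, y -87 to +87, with low runners along x at y -56 and +56. Two 16 mm posts at x 0, y -76 and +76 carry a 40 mm wide, 185 mm long crossbeam (190 to 215 mm up) with a grey gear case on it (to 249 mm).
- back_stop (a point): Middle of the front face of the steel back stop, a bar across the board, 8 mm above the board; fixed to the press. The tray's rear edge comes to rest on it.
- jack (a point): Where the ram comes out under the crossbeam, 190 mm above the sill; fixed to the press. The ram goes straight down from here with a round cushioned steel foot, 56 mm diameter (spring about 18 N per mm). The foot starts 8 to 22 mm above the mould's rim height; how far it must go down to meet the follower, 12 to 40 mm, differs each time and is not told.
- crank_axis (a point): Point on the upright crank shaft, level with the middle of the knob, 297 mm above the sill, 36 mm to the press's left of the ram; fixed to the press, axes as the press. Clockwise seen from above winds the foot down, 18 mm a turn, anticlockwise up; friction holds the jack where it is left; wound past about 75 N it springs back to that. A quarter turn leads from first touch to the wanted load.
- crank_knob (a point): Centre of the red upright crank knob, 23 mm diameter, 46 mm tall, free to spin on its pin, 55 mm from the shaft, on a flat arm 24 mm below this centre. Turning free takes 4 N along the circle; each 19 N on the foot adds 1 N. Wanted: about 75 N on the foot, 4 N more than free (2.5 to 6.5 N more is good); over 7.8 N more (150 N) overloads the gears. Never starts at the front.
- tray_handle (a point): Centre of the drip tray's black pan handle: a level bar 70 mm long (tray's x), 14 mm wide (y), 18 mm high, 48 mm above the sill, 28 mm above the board. Axes are the tray's: x towards the back stop, z up.
- tray_centre (a point): Centre of the loose aluminium drip tray, 100 (x) x 106 (y) x 9 mm high, 0.35 kg, on the press board between the runners, 100 mm behind the handle centre (towards the back stop). Starts pulled out 55 to 75 mm to the front of the ram axis; home, it touches the back stop and this point is 0 to 2 mm past the ram axis.
- mould: Round white perforated cheese mould loose in the middle of the tray between four low tabs, 80 mm diameter, 62 mm tall, about 0.55 kg, with a blue follower disc of 69 mm diameter packed hard in it, sunk 4 to 18 mm below the rim. Origin under its centre, 22 mm above the sill.
- jar: Empty clear glass jam jar with a red lid, 70 mm diameter, 105 mm tall; origin under its centre.
- funnel: Orange plastic funnel standing mouth down, 96 mm diameter, 95 mm tall; origin under its centre.
- soap_dish: Stainless soap dish with a green soap, 85 x 120 x 26 mm; origin under its centre.
- scraper: Blue hard silicone pot scraper lying flat, 75 x 100 x 14 mm; origin under its centre.

How it is judged:
By the outcome, as a careful person would: the job done as asked, in the order asked, and still so for the second after the job is handed in, with the robot touching nothing.
It also fails if it takes over 72 s, if anything falls off the work surface, if the arm or the gripper's body presses on something with over 40 N, if the wrist force passes 120 N, or if a joint passes its speed limit or range.

## Robot

A 6-joint arm with a two-finger parallel gripper is mounted at the origin on the work surface. World frame = base frame: x ahead of the robot, y to its left, z up, the work surface at z = 0. Lengths are in m, angles in degrees, forces in N, time in s.
With the tool pointing down it reaches from about 0.325 to 0.85 m from the base axis. Payload 15.5 kg.
Tool frame: the origin (TCP) lies at the very end of the fingers, on their centre line; the grasp point (between the pads) lies arm.grip_depth behind it (arm.grip_depth is the distance from the TCP to the grasp point, in m); z points along the fingers, y is the direction in which the jaws open and shut (so a half turn about z gives the same grasp; the last joint's range is limited). The gripper opens to 91 mm and grips with 3 to 60 N. Pads are 32 mm wide; open, the fingers measure 118 mm over their backs; the gripper's body (76 mm by 178 mm) begins 60 mm behind the grasp point.
Start: joints at [-69.299, 28.281, 77.091, -0, 74.628, -5.472], TCP at [0.276, -0.561, 0.214] pointing down, gripper open.
Joint ranges: [-166.48, 166.48], [-47.26, 123.95], [12.59, 153.08], [-70.14, 250.14], [6.76, 159.57], [-176.63, 176.63]. Speed limits (degrees/s): [108.29, 108.29, 147.25, 172.46, 172.46, 172.46].

## Interface

Orientations are given as a 3x3 rotation matrix whose columns are the frame's x, y, z axes.
In Python, from rig import arm gives the robot as it stands. Calls block until the motion is done:
- arm.move_to(position, orientation): joint-space move of the TCP to a pose.
- arm.move_l(position, orientation=None, feed=0.15): straight line of the TCP; orientation=None keeps the orientation; feed is the mean speed in m/s.
- arm.move_joints(angles): joint-space move.
- arm.grip(opening): finger opening in m; the grip force is fixed at half the most; returns when the fingers have stopped.
- arm.sleep(seconds).
- arm.solve_ik(position, orientation): joint angles nearest the present ones, or None.
- arm.snapshot(name): name is "scene" or "side" or "wrist"; returns the picture (384x512x3 uint8, red, green, blue); there is no depth.
- arm.get_calibration(name): a dict with "intrinsics" (3x3 intrinsics, pixels), "cam_to_world" (4x4, takes a point from camera to world coordinates). Camera axes: x right, y down, z forward; pixel columns grow to the right and rows downward; lengths in m; the calibration is good to about 2 mm. A picture is of the moment at which its call begins: read the wrist's pose just before it. get_calibration takes no time and is no camera call; for the wrist camera it gives the pose at the moment of the call.
A pose or a line that the arm cannot do raises arm.Unreachable and nothing moves.
- arm.sign_off(): hands the job in, once; it reports no verdict.
Readings, each from a call of its own:
- arm.current_t(): time.
- arm.current_joint_positions(): joint angles.
- arm.current_dq(): joint speeds.
- arm.current_tau(): joint torques, N m.
- arm.current_ee_pos(): TCP position.
- arm.current_tool_rot(): TCP orientation.
- arm.current_force(): force on the tool from outside, world axes, zero at the start.
- arm.current_torque(): the same for the moment, N m.
- arm.current_width(): finger opening in m.
Only numpy, scipy, OpenCV 4.12 (cv2) and the standard library are available. Lean on these libraries where they do the work, as an engineer would, in place of code of your own. Each camera call takes 0.05 s, during which the arm holds its last target. There are 200 camera calls.

## Working session

There is one attempt and no reset: what is moved stays moved. The work goes in short steps, each a Python script; the robot and the scene stay as the last script left them, time stands still between calls to the robot, and variables do not carry over. Pictures are saved under pics/ and viewed, about 8 in all and at most 12, crops included, and the job is handed in when it is done.

```bash
ls; mkdir -p pics; python3 - <<'E'
from rig import arm
import cv2,numpy as np
for n in ("scene","side"):
    im=arm.snapshot(n); cv2.imwrite(f"pics/{n}0.png",im[:,:,::-1])
    c=arm.get_calibration(n); print(n,np.round(c["intrinsics"],1).tolist(),np.round(c["cam_to_world"],3).tolist())
a=cv2.imread("pics/scene0.png");b=cv2.imread("pics/side0.png")
print(arm.current_t(),arm.grip_depth,np.round(arm.current_tool_rot(),3).tolist(),arm.current_force())
E
```

```text
pics
scene [[453.7, 0.0, 248.1], [0.0, 453.7, 198.0], [0.0, 0.0, 1.0]] [[-0.04, 0.689, -0.724, 1.501], [0.999, 0.036, -0.021, 0.023], [0.012, -0.724, -0.69, 1.074], [0.0, 0.0, 0.0, 1.0]]
side [[444.0, 0.0, 253.6], [0.0, 444.0, 193.0], [0.0, 0.0, 1.0]] [[-0.969, -0.137, 0.208, 0.355], [-0.248, 0.475, -0.844, 0.89], [0.017, -0.869, -0.494, 0.704], [0.0, 0.0, 0.0, 1.0]]
0.1 0.0188 [[0.897, 0.441, -0.0], [0.441, -0.897, 0.001], [0.0, -0.001, -1.0]] [ 0.07221461 -0.16851174  0.52397076]
```

View pics/scene0.png

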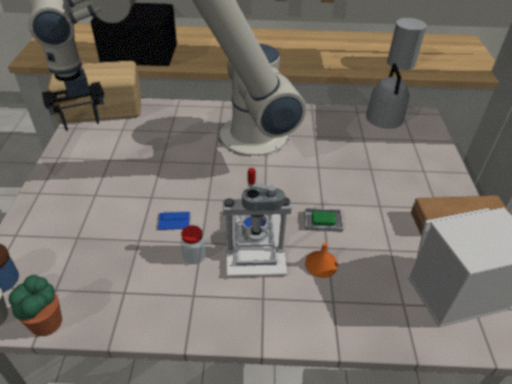

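View pics/side0.png

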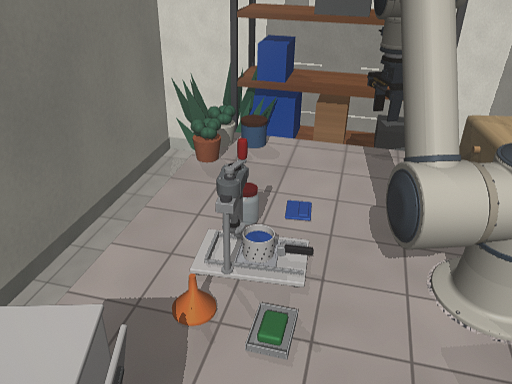

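```bash
python3 - <<'E'
import cv2,numpy as np
a=cv2.imread("pics/scene0.png")[155:285,150:350];b=cv2.imread("pics/side0.png")[130:330,165:325]
a=cv2.resize(a,None,fx=2.2,fy=2.2,interpolation=cv2.INTER_CUBIC);b=cv2.resize(b,None,fx=2.9,fy=2.9,interpolation=cv2.INTER_CUBIC)
# side by side crops (scene: x2.2 from (150,155); side: x2.9 from (165,130))
h=max(a.shape[0],b.shape[0]);W=np.zeros((h,800,3),np.uint8);b=b[:, :360];W[:a.shape[0],:a.shape[1]]=a;W[:b.shape[0],440:800]=b
cv2.imwrite("pics/crop1.png",W)
E
```

```text
(no output)
```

View pics/crop1.png

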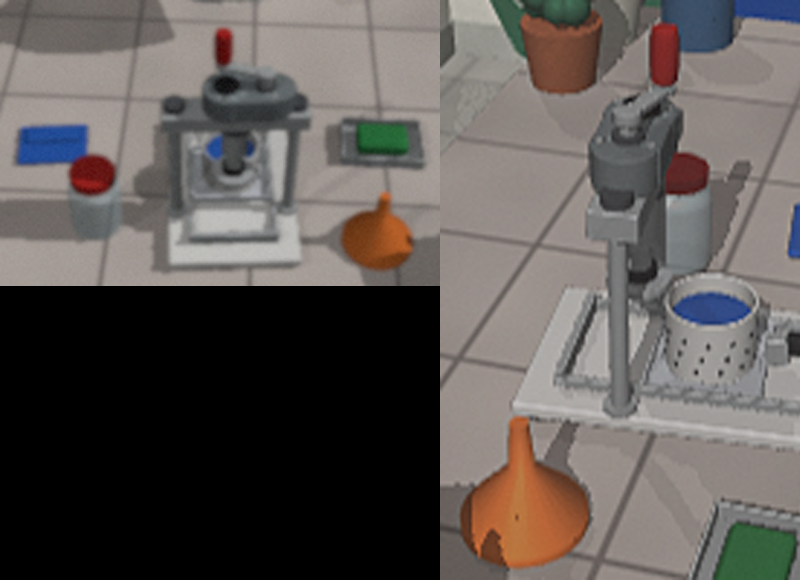

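```bash
cat > h.py <<'E'
import numpy as np, cv2
from rig import arm
def ray(cal,uv):
    K=np.array(cal["intrinsics"]);T=np.array(cal["cam_to_world"])
    d=T[:3,:3]@np.linalg.solve(K,[uv[0],uv[1],1.]);return T[:3,3],d/np.linalg.norm(d)
def plane(cal,uv,z):
    o,d=ray(cal,uv);return o+d*(z-o[2])/d[2]
def tri(*rs):
    A=sum(np.eye(3)-np.outer(d,d) for o,d in rs);b=sum((np.eye(3)-np.outer(d,d))@o for o,d in rs)
    p=np.linalg.solve(A,b);return p,max(np.linalg.norm(np.cross(p-o,d)) for o,d in rs)
def pix(cal,p):
    T=np.linalg.inv(np.array(cal["cam_to_world"]));q=np.array(cal["intrinsics"])@(T[:3,:3]@p+T[:3,3]);return q[:2]/q[2]
def red(im):  # rgb -> contours of saturated red, centroid and box
    h=cv2.cvtColor(im,cv2.COLOR_RGB2HSV);m=(((h[...,0]<6)|(h[...,0]>174))&(h[...,1]>170)&(h[...,2]>60)).astype(np.uint8)
    n,l,s,c=cv2.connectedComponentsWithStats(m);return [(s[i].tolist(),c[i].round(1).tolist()) for i in range(1,n) if s[i][4]>25]
E
python3 - <<'E'
from h import *
S=arm.get_calibration("scene");D=arm.get_calibration("side")
a=cv2.imread("pics/scene0.png")[:,:,::-1].copy();b=cv2.imread("pics/side0.png")[:,:,::-1].copy()
print(red(a));print(red(b))
sc=lambda x,y:(x/2.2+150,y/2.2+155); sd=lambda x,y:((x-440)/2.9+165,y/2.9+130)
pr=lambda n,r:print(n,np.round(r[0],3),round(r[1],4))
pr("knob",tri(ray(S,sc(224,47)),ray(D,sd(664,55))))
pr("boardrear -y",tri(ray(S,sc(168,244)),ray(D,sd(570,289))))
pr("boardrear +y",tri(ray(S,sc(300,241)),ray(D,sd(515,403))))
pr("post+y top",tri(ray(S,sc(298,103)),ray(D,sd(616,198))))
pr("shaft",tri(ray(S,sc(267,75)),ray(D,sd(628,106))))
for n,uv in (("far rear",sd(570,289)),("near rear",sd(515,403)),("near front",(303,281)),("far front",(313,240))): print(n,np.round(plane(D,uv,.02),3))
print("handle",np.round(plane(D,(298,250),.052),3),"front end",np.round(plane(D,(313,250),.052),3))
print("post base",np.round(plane(D,sd(620,403),.025),3))
print("follower",np.round(plane(D,sd(710,300),.072),3))
E
```

```text
[([249, 169, 6, 15, 75], [251.1, 175.7]), ([183, 227, 18, 16, 241], [191.3, 234.2])]
[([238, 139, 9, 20, 133], [241.8, 147.4])]
knob [0.601 0.006 0.296] 0.0004
boardrear -y [ 0.7   -0.053  0.027] 0.0097
boardrear +y [0.687 0.119 0.03 ] 0.0089
post+y top [0.612 0.099 0.218] 0.0004
shaft [0.617 0.057 0.271] 0.0034
far rear [ 0.707 -0.051  0.02 ]
near rear [0.695 0.118 0.02 ]
near front [0.43 0.09 0.02]
far front [ 0.43  -0.079  0.02 ]
handle [0.456 0.018 0.052] front end [0.42  0.008 0.052]
post base [0.61  0.101 0.025]
follower [0.559 0.004 0.072]
```

```bash
cat >> h.py <<'E'
def down(yaw):
    c,s=np.cos(np.radians(yaw)),np.sin(np.radians(yaw));return np.array([[c,s,0],[s,-c,0],[0,0,-1.]])
E
python3 - <<'E'
from h import *
arm.move_to([0.375,0.002,0.27],down(5.5))
C=arm.get_calibration("wrist");im=arm.snapshot("wrist")
np.savez("w1.npz",K=C["intrinsics"],T=C["cam_to_world"])
cv2.imwrite("pics/w1.png",im[:,:,::-1])
print(arm.current_t(),arm.current_force(),np.round(C["cam_to_world"],3).tolist(),np.round(arm.current_ee_pos(),4))
E
```

```text
2.2167 [-1.13332401  0.78918801 -0.30974908] [[0.094, -0.967, -0.237, 0.44], [-0.996, -0.092, -0.022, 0.008], [-0.0, 0.238, -0.971, 0.441], [0.0, 0.0, 0.0, 1.0]] [0.3753 0.0015 0.27  ]
```

View pics/w1.png

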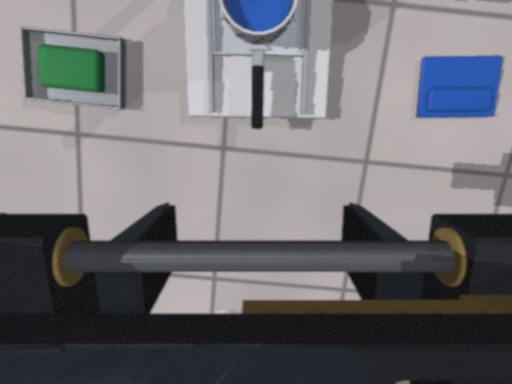

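```bash
python3 - <<'E'
from h import *
w=np.load("w1.npz");C=dict(intrinsics=w["K"],cam_to_world=w["T"])
for n,uv,z in (("fl",(189,116),.02),("fr",(328,117),.02),("left edge up",(186,10),.02),("right edge up",(332,10),.02),("h front",(257,128),.057),("h back",(258,67),.057)): print(n,np.round(plane(C,uv,z),4))
E
```

```text
fl [0.4239 0.0946 0.02  ]
fr [ 0.4391 -0.0797  0.02  ]
left edge up [0.5446 0.1034 0.02  ]
right edge up [ 0.5607 -0.0667  0.02  ]
h front [0.4191 0.008  0.057 ]
h back [0.4856 0.0131 0.057 ]
```

```bash
cat >> h.py <<'E'
O=np.array([0.614,0.0245,0]);YAW=5.1
ex=np.array([np.cos(np.radians(YAW)),np.sin(np.radians(YAW)),0]);ey=np.array([-ex[1],ex[0],0])
P=lambda x,y,z:O+ex*x+ey*y+[0,0,z]
E
python3 - <<'E'
from h import *
R=down(YAW)
arm.grip(0)
yo=(np.array([0.4191,.008,0])-O)@ey; print("handle y off",yo)
arm.move_to(P(-.232,yo/2,.12),R);arm.move_l(P(-.232,yo/2,.034),feed=.12)
f0=np.array(arm.current_force())
x=-.232
def go(nx,feed):
    arm.move_l(P(nx,yo/2,.034),feed=feed)
    F=np.array(arm.current_force())-f0;p=np.array(arm.current_ee_pos());return -F@ex,(p-O)@ex,F@ey,F[2]
for nx in (-.205,-.18,-.165,-.158): print(nx,np.round(go(nx,.06),4))
nx=-.158
while nx<-.138:
    nx+=.0015;r=go(nx,.03);print(round(nx,4),np.round(r,4))
    if r[0]>14: break
C=arm.get_calibration("side");im=arm.snapshot("side");cv2.imwrite("pics/side1.png",im[:,:,::-1])
b=cv2.resize(im[130:330,165:325,::-1],None,fx=3,fy=3,interpolation=cv2.INTER_CUBIC);cv2.imwrite("pics/crop2.png",b)
print(arm.current_t())
E
```

```text
handle y off 0.000890820879991756
-0.205 [-0.7829 -0.2049 -0.5049  0.997 ]
-0.18 [-0.4651 -0.1797 -0.5274  0.6667]
-0.165 [-0.7161 -0.1647  0.3731  0.074 ]
-0.158 [-0.715  -0.1577  0.2191  0.5726]
-0.1565 [-0.1814 -0.1565 -0.9987  0.7613]
-0.155 [ 0.5851 -0.1551 -1.1426  0.0142]
-0.1535 [ 0.9261 -0.1533 -0.2356  0.55  ]
-0.152 [ 0.2908 -0.1518 -1.049  -0.0215]
-0.1505 [ 0.388  -0.1503 -0.0142  0.0841]
-0.149 [ 0.0044 -0.1488 -0.0392  0.2182]
-0.1475 [ 3.8674 -0.1481  1.3144  3.4326]
-0.146 [10.0889 -0.148   0.8056  7.5347]
-0.1445 [16.7348 -0.148   1.0649 12.9762]
9.2333
```

View pics/crop2.png

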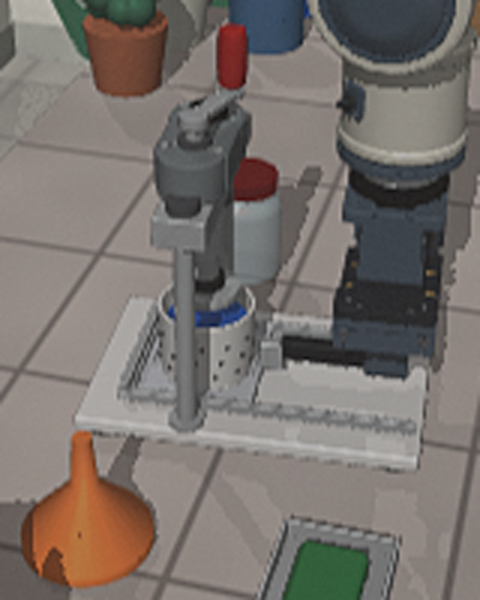

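```bash
cat >> h.py <<'E'
S0=P(0,.036,0)
def rf(n=6):
    v=[]
    for _ in range(n): v.append(arm.current_force());arm.sleep(.015)
    return np.mean(v,0)
def turn(c,a0,deg,steps,f0,zc,feed,log,r=.055,stop=None):
    """wind clockwise about c from commanded angle a0; logs actual angle, tangential resisting, radial force, radius"""
    for i in range(1,steps+1):
        a=np.radians(a0-deg*i)
        arm.move_l([c[0]+r*np.cos(a),c[1]+r*np.sin(a),zc],feed=feed)
        F=rf()-f0;p=np.array(arm.current_ee_pos());d=p[:2]-c[:2];aa=np.degrees(np.arctan2(d[1],d[0]))
        u=d/np.linalg.norm(d);t=np.array([u[1],-u[0]])
        log.append([a0-deg*i,aa,-F[:2]@t,F[:2]@u,np.linalg.norm(d)*1e3,F[2],*p]);print(np.round(log[-1][:6],2))
        if stop and stop(log): break
    return a0-deg*i
E
python3 - <<'E'
from h import *
import json
from scipy.optimize import least_squares
R=down(YAW);x,y,_=P(0,0,0)
arm.move_l(P(-.19,0,.034),feed=.15);arm.move_l(P(-.19,0,.40),feed=.3)
arm.grip(.06)
arm.move_to([.601,.006,.40],R);f0=rf(10)
arm.move_l([.601,.006,.285],feed=.15);print("descend dF",rf()-f0)
arm.grip(.018);print("width",arm.current_width(),arm.current_ee_pos(),rf()-f0,arm.current_t())
p=np.array(arm.current_ee_pos());d=p[:2]-S0[:2];a0=np.degrees(np.arctan2(d[1],d[0]));print("a0,r",a0,np.linalg.norm(d))
log=[];a=turn(S0,a0,15,6,f0,.285,.06,log)
L=np.array(log);q=np.vstack([p[:2],L[:,6:8]])
s=least_squares(lambda c:np.hypot(*(q-c).T)-.055,S0[:2]);print("centre fit",s.x,S0[:2],np.round(s.fun*1e3,2))
json.dump(dict(f0=list(f0),a=a,c=list(s.x),log=log,q=q.tolist()),open("st.json","w"))
print(arm.current_t())
cv2.imwrite("pics/side2.png",arm.snapshot("side")[:,:,::-1])
E
```

```text
descend dF [ 0.05308721 -0.33443453  0.03834474]
width 0.022003125248224363 [0.60109238 0.00685917 0.28506074] [1.04696964 6.707475   0.56357711] 14.7417
a0,r -100.29570574191753 0.054370162920012476
[-115.3  -115.83   -2.84  -11.17   53.52   -0.39]
[-130.3  -130.72   -3.05  -16.58   52.87   -4.15]
[-145.3  -145.6    -3.01  -20.38   52.34   -8.27]
[-160.3  -160.6    -3.28  -22.08   51.98  -11.48]
[-175.3  -175.7    -3.99  -22.27   51.77  -12.79]
[-190.3   169.06   -4.29  -20.94   51.86  -12.21]
centre fit [0.61400825 0.06034015] [0.61079981 0.06035748] [ 0.02 -0.02  0.    0.01  0.01 -0.03  0.02]
17.6917
```

```bash
python3 - <<'E'
from h import *
import json
s=json.load(open("st.json"));c=np.array(s["c"]);f0=np.array(s["f0"]);L=np.array(s["log"])
for l in L: # recompute: rebuild F from old frame, project on new centre
    d=l[6:8]-S0[:2];u=d/np.linalg.norm(d);t=np.array([u[1],-u[0]]);F=l[3]*u-l[2]*t
    d=l[6:8]-c;u=d/np.linalg.norm(d);t=np.array([u[1],-u[0]]);print(np.round([np.degrees(np.arctan2(d[1],d[0])),-F@t,F@u],2))
p=np.array(arm.current_ee_pos());d=p[:2]-c;a0=np.degrees(np.arctan2(d[1],d[0]))
log=[];a=turn(c,a0,15,8,f0,.285,.06,log)
q=np.vstack([s["q"],np.array(log)[:,6:8]])
from scipy.optimize import least_squares
z=least_squares(lambda c:np.hypot(*(q-c).T)-.055,c);print("centre fit",z.x,np.round(z.fun*1e3,2)[-8:])
s.update(a=a,c=list(z.x),q=q.tolist());s["log"]+=log;json.dump(s,open("st.json","w"))
print(arm.current_t());cv2.imwrite("pics/side3.png",arm.snapshot("side")[:,:,::-1])
E
```

```text
[-118.85   -3.42  -11.  ]
[-133.26   -3.78  -16.43]
[-147.5    -3.68  -20.27]
[-161.73   -3.71  -22.01]
[-175.97   -4.09  -22.25]
[169.68  -4.07 -20.99]
[154.74 154.34  -4.26  -3.84  54.65  -0.2 ]
[139.74 139.38  -4.57  -3.89  54.75   0.36]
[124.74 124.46  -4.15  -2.77  54.86   1.61]
[109.74 109.44  -4.4   -1.99  54.99   2.85]
[94.74 94.41 -3.92 -0.49 55.07  3.95]
[79.74 79.42 -4.    1.37 55.15  4.34]
[64.74 64.37 -3.34  2.38 55.24  4.75]
[49.74 49.3  -3.87  3.77 55.3   4.69]
centre fit [0.61413912 0.06035034] [-0.24 -0.15 -0.08  0.03  0.07  0.12  0.17  0.2 ]
21.6917
```

```bash
python3 - <<'E'
from h import *
import json
s=json.load(open("st.json"));c=np.array(s["c"]);f0=np.array(s["f0"]);log=[]
a=turn(c,s["a"],12,1,f0,.285,.06,log)
a=turn(c,a,1,4,f0,.285,.01,log)
print(arm.current_t())
s["a"]=a;s["log"]+=log;json.dump(s,open("st.json","w"))
im=arm.snapshot("side");cv2.imwrite("pics/crop3.png",cv2.resize(im[130:290,165:325,::-1],None,fx=3.6,fy=3.6,interpolation=cv2.INTER_CUBIC))
E
```

```text
[37.74 37.16 -3.53  4.14 55.26  5.02]
[36.74 36.85  0.57  4.48 55.28  5.98]
[35.74 36.12  2.19  4.6  55.28  6.1 ]
[34.74 35.22  2.69  4.68 55.3   5.95]
[33.74 34.23  2.94  4.93 55.32  6.13]
23.5833
```

View pics/crop3.png

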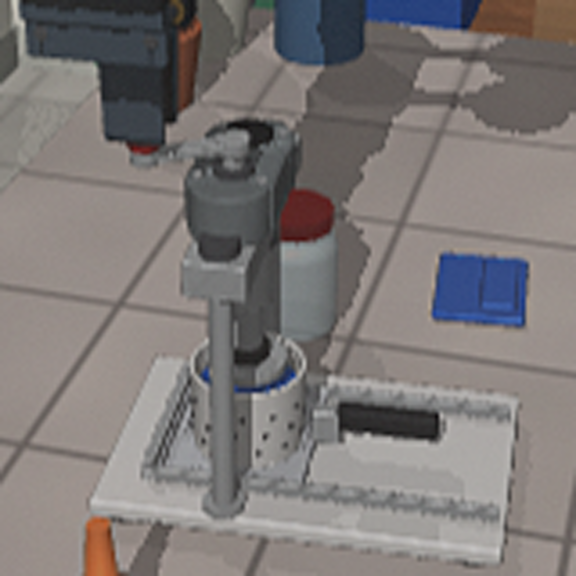

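```bash
python3 - <<'E'
from h import *
import json
s=json.load(open("st.json"));c=np.array(s["c"]);f0=np.array(s["f0"]);log=[]
a=turn(c,s["a"],12,12,f0,.285,.06,log,stop=lambda l:l[-1][2]>-2.3)
print(arm.current_t())
s["a"]=a;s["log"]+=log;json.dump(s,open("st.json","w"))
E
```

```text
[21.74 21.14 -2.93  4.7  55.31  5.1 ]
[ 9.74  8.97 -3.4   4.76 55.32  5.04]
[-2.26 -3.09 -3.97  4.45 55.31  5.36]
[-14.26 -15.16  -4.06   4.48  55.33   5.81]
[-26.26 -27.24  -3.71   3.63  55.28   6.54]
[-38.26 -39.28  -3.76   3.46  55.24   6.94]
[-50.26 -51.26  -3.76   2.84  55.19   6.82]
[-62.26 -63.33  -3.64   2.13  55.13   8.26]
[-74.26 -75.35  -3.28   1.35  55.07   8.59]
[-8.626e+01 -8.742e+01 -3.420e+00  5.000e-02  5.503e+01  8.680e+00]
[-98.26 -99.42  -3.65  -0.71  54.97   8.82]
[-110.26 -111.08   -3.85   -1.8    54.92    8.44]
28.9333
```

```bash
python3 - <<'E'
from h import *
import json
s=json.load(open("st.json"));c=np.array(s["c"]);f0=np.array(s["f0"]);log=[]
a=turn(c,s["a"],12,16,f0,.285,.06,log,stop=lambda l:l[-1][2]>-2.5)
print(arm.current_t())
s["a"]=a;s["log"]+=log;json.dump(s,open("st.json","w"))
E
```

```text
[-122.26 -122.8    -4.05   -3.18   54.9     8.27]
[-134.26 -134.53   -4.41   -3.85   54.85    7.36]
[-146.26 -146.37   -3.94   -3.75   54.8     6.88]
[-158.26 -158.22   -4.02   -3.89   54.77    6.45]
[-170.26 -170.18   -4.2    -3.12   54.76    6.14]
[-182.26  177.83   -4.43   -2.15   54.71    6.51]
[-194.26  165.81   -4.15   -0.88   54.69    6.9 ]
[-206.26  153.78   -4.4     0.33   54.73    6.85]
[-218.26  141.71   -3.91    1.66   54.71    7.53]
[-230.26  129.6    -3.77    2.26   54.79    6.95]
[-242.26  117.48   -3.67    3.78   54.85    7.36]
[-254.26  105.36   -3.34    4.74   54.89    7.09]
[-266.26   93.28   -2.87    5.19   54.95    7.12]
[-278.26   81.21   -2.1     5.42   55.03    7.04]
35.1167
```

```bash
python3 - <<'E'
from h import *
import json
s=json.load(open("st.json"));c=np.array(s["c"]);f0=np.array(s["f0"]);log=[]
a=turn(c,s["a"],1,4,f0,.285,.01,log)
a=turn(c,a,2,11,f0,.285,.01,log,stop=lambda l:np.mean([k[2] for k in l[-2:]])>7.2)
print(arm.current_t())
s["a"]=a;s["log"]+=log;json.dump(s,open("st.json","w"))
E
```

```text
[-279.26   80.88    1.96    5.6    55.05    8.68]
[-280.26   80.13    3.46    5.77   55.07    9.51]
[-281.26   79.21    4.27    5.42   55.06    9.75]
[-282.26   78.23    4.39    5.2    55.05    9.37]
[-284.26   76.16    4.22    5.49   55.12    9.17]
[-286.26   74.13    4.27    5.57   55.11    9.54]
[-288.26   72.12    4.23    5.53   55.1     9.14]
[-290.26   70.13    4.26    5.59   55.11    8.96]
[-292.26   68.09    3.99    5.68   55.12    9.17]
[-294.26   66.09    4.43    5.99   55.12    9.67]
[-296.26   64.09    4.45    5.72   55.16    8.68]
[-298.26   62.1     4.85    6.01   55.16    9.07]
[-300.26   60.09    4.82    5.65   55.2     9.09]
[-302.26   58.05    4.69    5.76   55.21    8.59]
[-304.26   56.06    4.94    5.96   55.21    8.51]
41.375
```

```bash
python3 - <<'E'
from h import *
import json
s=json.load(open("st.json"));c=np.array(s["c"]);f0=np.array(s["f0"]);log=[]
a=turn(c,s["a"],4,8,f0,.285,.014,log,stop=lambda l:np.mean([k[2] for k in l[-2:]])>7.2)
print(arm.current_t())
s["a"]=a;s["log"]+=log;json.dump(s,open("st.json","w"))
im=arm.snapshot("side");cv2.imwrite("pics/side4.png",im[:,:,::-1])
E
```

```text
[-308.26   51.94    4.5     5.81   55.23    8.25]
[-312.26   47.92    4.37    5.75   55.23    8.08]
[-316.26   43.92    5.35    5.47   55.24    7.71]
[-320.26   39.91    5.25    5.36   55.28    7.8 ]
[-324.26   35.9     5.17    5.07   55.29    7.48]
[-328.26   31.9     5.41    4.9    55.31    7.87]
[-332.26   27.88    5.99    4.83   55.32    7.38]
[-336.26   23.9     5.81    4.64   55.33    7.57]
45.575
```

```bash
python3 - <<'E'
from h import *
import json
s=json.load(open("st.json"));c=np.array(s["c"]);f0=np.array(s["f0"]);log=[]
a=turn(c,s["a"],4,1,f0,.285,.014,log)
a=turn(c,a,1,5,f0,.285,.01,log)
print(arm.current_t())
s["a"]=a;s["log"]+=log;json.dump(s,open("st.json","w"))
L=np.array(s["log"]);th=np.degrees(np.unwrap(np.radians(L[:,1])))
i=len(L)-len([1]*0)
late=np.arange(len(L))>=len(L)-6-8-15+4
print(np.polyfit(th[late],L[late,2],1), th[late][0],th[-1])
E
```

```text
[-340.26   19.94    6.06    4.08   55.35    7.16]
[-341.26   19.03    7.21    4.42   55.34    7.58]
[-342.26   18.06    7.15    4.14   55.33    7.2 ]
[-343.26   17.09    6.75    4.14   55.35    7.05]
[-344.26   16.08    7.2     4.05   55.35    7.53]
[-345.26   15.1     7.12    4.12   55.35    7.22]
47.9
[ -0.04651982 -26.08187308] -643.8440274991968 -704.9007196733627
```

```bash
python3 - <<'E'
from h import *
import json
s=json.load(open("st.json"));c=np.array(s["c"]);f0=np.array(s["f0"]);log=[]
a=turn(c,s["a"],2,4,f0,.285,.01,log)
p=np.array(arm.current_ee_pos());arm.move_l(p,feed=.01);print("relaxed",np.round(rf()-f0,2),np.round(arm.current_ee_pos()-p,4))
arm.grip(.06);print("open",arm.current_width(),np.round(rf()-f0,2))
q=np.array(arm.current_ee_pos());arm.move_l([q[0],q[1],.42],feed=.2)
arm.move_to(P(-.19,0,.42),down(YAW))
print(arm.current_t())
im=arm.snapshot("side");cv2.imwrite("pics/side5.png",im[:,:,::-1]);print(red(im))
D=arm.get_calibration("side");sc=arm.snapshot("scene");print(red(sc));cv2.imwrite("pics/scene5.png",sc[:,:,::-1])
for ang in (8,10,14): 
    t=np.radians(ang);print(ang,pix(D,np.array([c[0]+.055*np.cos(t),c[1]+.055*np.sin(t),.297])),pix(arm.get_calibration("scene"),np.array([c[0]+.055*np.cos(t),c[1]+.055*np.sin(t),.297])))
W=np.zeros((520,800,3),np.uint8)
x=cv2.resize(im[130:330,165:325,::-1],None,fx=2.5,fy=2.5,interpolation=cv2.INTER_CUBIC);y=cv2.resize(sc[155:285,150:350,::-1],None,fx=2,fy=2,interpolation=cv2.INTER_CUBIC)
W[:x.shape[0],:400]=x;W[:y.shape[0],400:]=y;cv2.imwrite("pics/final.png",W)
E
```

```text
[-347.26   13.03    6.99    3.76   55.35    6.86]
[-349.26   11.03    7.46    4.35   55.38    7.51]
[-351.26    9.03    7.05    3.64   55.36    7.13]
[-353.26    7.01    6.97    3.67   55.37    7.6 ]
relaxed [0.96 5.72 7.21] [ 0.0001  0.0001 -0.    ]
open 0.059842019370576684 [ 0.15 -0.46 -0.18]
52.6667
[([199, 148, 9, 13, 59], [202.7, 152.7]), ([199, 160, 8, 9, 27], [201.7, 164.3])]
[([276, 187, 7, 15, 93], [279.1, 194.1]), ([183, 227, 18, 16, 243], [191.3, 234.2])]
8 [204.24917222 156.18621439] [275.47549752 194.4102214 ]
10 [204.08041059 156.55913199] [276.23124032 194.35570017]
14 [203.83387618 157.31282521] [277.72660309 194.19242938]
```

View pics/final.png

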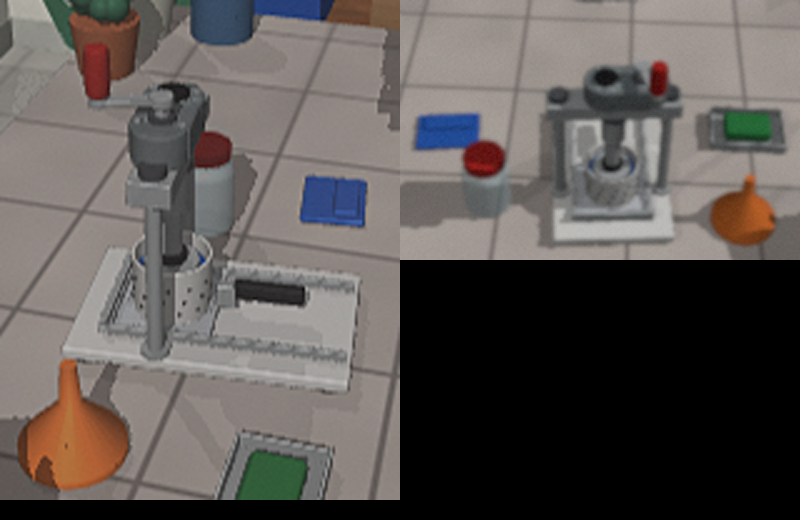

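```bash
python3 - <<'E'
from h import *
print(arm.current_force(),arm.current_t());arm.sign_off()
E
```

```text
[-0.60680537 -0.56276525  0.00739001] 52.7667
the job is handed in; nothing more can be done
```

The tray is home against the back stop, the press foot is down on the follower under load, and I handed the job in at 52.8 s without touching anything.

- **Tray:** I pushed it about 62 mm by the end of its handle. It stopped dead and the push force rose to 17 N while the tray no longer moved. That puts it about 2–3 mm further in than my estimated press position predicted, roughly my measuring error.
- **Crank:** I gripped the knob and wound it clockwise about 1.98 turns. The slow winding force was about 3–3.3 N when running free (4 N was stated) and ended at 7.0–7.5 N, roughly twice as heavy. It rose by about 0.045 N per degree, close to the 0.047 expected. I estimate about 75 N on the foot, well below the gear overload.
- **Final pictures:** The foot is inside the mould on the follower, the tray is still home, and the jar, funnel, soap dish and scraper appear where they stood. The wrist force returned to about zero.

**Checks that were less clear:**
- **First touch:** The force readings put it anywhere between about 68° and 120° on the crank circle, so I stopped by the slow winding force instead.
- **Knob position:** After release, the picture shows the knob about 10° further back than where I let go. That fits the jack springing back to about 75 N. The two-camera view is only good to a few degrees, and I did not measure the load again after letting go.

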